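Turn the tub lid over into a sorting tray

ROBOT

A 6-joint arm with a two-finger parallel gripper is mounted at the origin on the work surface. World frame = base frame: x ahead of the robot, y to its left, z up, the work surface at z = 0. Lengths are in m, angles in rad, forces in N, time in s.
With the tool pointing down it reaches from about 0.225 to 0.875 m from the base axis. Payload 3.4 kg.
Tool frame: the origin (TCP) lies between the finger pads; the fingertips stand 22 mm ahead of it and the grasp point (between the pads) lies 3 mm ahead of it (manip.finger_overhang is the distance from the TCP to the fingertips, in m); z points along the fingers, y is the line along which they close (so a half turn about z gives the same grasp; the last joint's range is limited). The gripper opens to 85 mm and grips with 20 to 120 N. Pads are 22 mm wide; open, the fingers measure 114 mm over their backs; the gripper's body (76 mm by 85 mm) begins 54 mm behind the grasp point. The pads swing forward as they close: fully open they stand 13 mm farther back than shut.
Start: joints at [-1.46, 0.276, 1.505, -0, 1.361, -0.121], TCP at [0.132, -0.56, 0.253] pointing down, gripper open.
Joint ranges: [-2.89, 2.89], [-0.75, 2.08], [0.22, 2.7], [-1.18, 4.32], [0.11, 2.71], [-2.7, 2.7]. Speed limits (rad/s): [2.57, 2.57, 3.14, 3.14, 3.14, 3.14].

INTERFACE

Orientations are given as a unit quaternion [w, x, y, z].
In Python, from rig import get_state, eyes, order, manip gives the robot as it stands.
- The arm moves only by the tool drive_tool, never from a script. Its argument "rows" is a list of rows, each a list of 4 numbers: the shift along the tool's x, y, z in units of 25 mm (1.0 is 25 mm), then the turn about the tool's z in units of 6 degrees (1.0 is 6 degrees). A call has exactly 8 rows; each row is the pose to reach, as a shift and turn from the pose commanded when the call began, along the tool's axes at that moment; what a row does not reach only later rows make up. A row lasts 1/12 s, in which the tool goes at most 41.7 mm and 7.16 degrees, less where a joint would pass 70% of its speed; a pose out of reach is approached as far as the arm can. A call with a gripper value outside its range is refused whole. "grip" is the finger opening in mm, from 0 to 85.4, set as the call begins (left out, the last holds). The fingers move at their own pace and stop on an object; "newtons" is the grip in N (left out, the last holds). Time passes only in rows, so rows that repeat a pose let the fingers close, or fill a call up. It gives the time, the measured TCP pose, the force, the opening and the grip force at its end, in the units of the state.
- get_state(): the state, without advancing time (a new reading comes with each control period).
- eyes.get_image(name): name is "side" or "top" or "wrist"; returns (picture, depth): 420x560x3 uint8, red, green, blue; 420x560 float32, m along the optical axis (not along the pixel's ray), 0 where there is no reading.
- eyes.camera_info(name): a dict with "fx", "fy", "cx", "cy" (pixels), "R" (3x3) and "t" (3): a world point X has camera coordinates R X + t. Camera axes: x right, y down, z forward; pixel columns grow to the right and rows downward; lengths in m; the calibration is good to about 2 mm. The wrist camera is an equidistant fisheye: a pixel r from the principal point sees the ray r / f radians off the axis. A picture is of the moment at which its call begins: read the wrist's pose just before it. camera_info takes no time and is no camera call; for the wrist camera it gives the pose at the moment of the call.
- order.sign_off(): hands the job in; it is judged then, once.
The state is a dict: "clock": time; "qpos": joint angles; "qd": joint speeds; "effort": joint torques, N m; "position": TCP position; "ee_rot": TCP orientation; "contact_force": force on the tool from outside, world axes, zero at the start; "moment": the same for the moment, N m; "width": finger opening in m; "gripper_force": force on a finger pad.
Only numpy, scipy, OpenCV 4.12 (cv2) and the standard library are available. Lean on these libraries where they do the work, as an engineer would, in place of code of your own. Each camera call takes 0.05 s, during which the arm holds its last target. There are 200 camera calls.

TASK

Open the white storage tub by tipping its loose lid up by the wide lip, so that its opposite edge stays on the tub, then lift it off, lay it upside down on the black rubber mat and let go of it there. Then take the upturned lid again by the rib that now stands up in its middle, and set it, still upside down, level and fully seated in the mouth of the tub as a sorting tray. Do not shove or tip the tub, and leave the can, the screwdriver, the roll and the carton where they are.

Things in the scene. Friction and masses are not known exactly. Their poses are not given: they have to be found in the camera images.
- tub: White open-topped plastic tub, outside 130 (x) x 110 (y) x 90 mm high, walls 4 mm, mouth 122 x 102 mm; loose but heavy (about 2.5 kg, filled with stock that stays below 40 mm). Origin: centre of its underside, z up. At the start the lid's wide lip lies on its -x side, which faces roughly towards the robot; the tub may stand left or right.
- mouth (a point): Centre of the tub's mouth in the plane of its rim, 90 mm above the tub's origin; axes as the tub's.
- lid: White rigid plastic lid, about 0.25 kg, lying loose on the tub at the start. Origin: in the underside of its plate, over the centre of the skirt; z points out of the top side (up when closed, down when upside down). Plate 8 mm thick (z 0 to 8), x -95 to +70, y -60 to +60. Upside down on a flat surface its origin is 18 mm above it; upside down and seated in the tub, 98 mm above the tub's origin.
- panel (a point): Centre of the lid's top face, at lid z 18: raised panel 116 (x) x 96 (y) mm, 6 mm high, with a further 4 mm step of 110 x 90 mm on it (10 mm in all above the plate). Upside down, the panel enters the tub's mouth with 3 mm of play on each side until the plate rests on the rim. Axes as the lid's.
- rib (a point): Free end of the rib in the middle of the lid's underside, at lid z -38: an upright rib 14 mm thick (x), 70 mm long (y), 38 mm deep. Around it a skirt 18 mm deep, outside 116 x 96 mm, walls 4 mm, that sits in the tub's mouth at the start. Axes as the lid's.
- lip (a point): Middle of the lower edge of the wide lip, at lid x -95, z 0; the lip overhangs the tub by 30 mm here (5 mm on the other sides) over the full 120 mm width and is 8 mm thick; axes as the lid's.
- heel (a point): Middle of the lower edge of the far side, at lid x +70, z 0, about which the lid tips on the tub; axes as the lid's.
- mat: Black square rubber mat 220 x 220 x 3 mm, fixed on the bench, on the other side from the tub. Origin: centre of its underside.
- can: Grey spray can, 66 mm across, 150 mm tall, standing beyond the work; a bystander. Origin: centre of its foot.
- driver: Screwdriver 190 mm long, lying along its x between the tub and the mat; a bystander.
- roll: Cardboard ring 100 mm across, 24 mm high, to the far left; a bystander.
- carton: Cardboard carton 90 x 130 x 80 mm, to the far right; a bystander.

How it is judged:
On the way, in this order (a step that is already met when the one before it is completed fails the run):
1. the lid is tipped up by its lip (more than 15 degrees) with its opposite edge still on the tub's rim (angle between lid's own z axis and vertical between 0.26 and 1.4 rad and z of heel in the frame of tub between 0.07 and 0.11 m and horizontal distance between heel and mouth below 0.1 m), for 0.1 s.
2. the lid lies upside down and still on the mat, its centre within 80 mm of the mat's, let go (angle between lid's own z axis and vertical above 3.05 rad and height (world z) of lid below 0.027 m and horizontal distance between lid and mat below 0.08 m and linear speed of lid below 0.03 m/s and contact force between lid and the arm below 0.1 N and contact force between lid and the fingers below 0.1 N), for 0.2 s.
At the end, for the whole second after the job is handed in: The lid is upside down (within 3 degrees of level) in the tub's mouth, centred within 6 mm and turned within 0.1 rad of the tub either way round, its origin 95 to 100.5 mm above the tub's foot (plate on the rim), released and at rest; the tub stands upright on the bench (angle between lid's own z axis and vertical above 3.09 rad and horizontal distance between lid and mouth below 0.006 m and z of lid in the frame of tub between 0.095 and 0.1005 m and angle between the x axis of lid and the x axis of tub, either way round below 0.1 rad and angle between tub's own z axis and vertical below 0.05 rad and height (world z) of tub below 0.01 m and linear speed of each of lid, tub below 0.02 m/s and contact force between lid and the arm below 0.1 N and contact force between lid and the fingers below 0.1 N); the robot touches nothing.
It fails at once if the tub is shoved more than 40 mm or tipped (distance of tub from where it was at the start of the episode above 0.04 m or angle between tub's own z axis and vertical above 0.15 rad).
It fails at once if the spray can is moved more than 30 mm (distance of can from where it was at the start of the episode above 0.03 m).
It fails at once if the screwdriver is moved more than 30 mm (distance of driver from where it was at the start of the episode above 0.03 m).
It fails at once if the tape roll core is moved more than 30 mm (distance of roll from where it was at the start of the episode above 0.03 m).
It fails at once if the carton is moved more than 30 mm (distance of carton from where it was at the start of the episode above 0.03 m).
It also fails if it takes over 69 s, if anything falls off the work surface, if the arm or the gripper's body presses on something with over 40 N, if the wrist force passes 120 N, or if a joint passes its speed limit or range.

## Working session

There is one attempt and no reset: what is moved stays moved. The work goes in short steps, Python scripts to look and compute and a tool call to move; the robot and the scene stay as the last step left them, time stands still between calls to the robot, and variables do not carry over. Pictures are saved under pics/ and viewed, at most 10 in all, crops included, and the job is handed in when it is done.

Besides the shell and the picture viewer there is one more tool, called after "Call:" in YAML: its name, and indented under it one key for each argument. drive_tool: Moves the arm, as the interface text tells. Its arguments: {"type":"object","properties":{"rows":{"type":"array","items":{"type":"array","items":{"type":"number"}}},"grip":{"type":"number"},"newtons":{"type":"number"}},"required":["rows"]}

```bash
ls -la; mkdir -p pics
python3 - <<'E'
from rig import get_state, eyes, order, manip
import cv2,numpy as np
print([ (n,getattr(manip,n)) for n in dir(manip) if n[0]!='_'],dir(order),dir(eyes))
print(get_state())
for n in ("top","side"):
    im,d=eyes.get_image(n); np.savez(f"{n}0.npz",im=im,d=d); print(n,{k:np.round(v,4).tolist() for k,v in eyes.camera_info(n).items()})
    cv2.imwrite(f"pics/{n}0.png",im[:,:,::-1])
E
```

```text
total 12
drwxr-xr-x  3 agent agent 4096 Nov 29 18:32 .
drwxr-xr-x 23 root  root  4096 Nov 29 18:32 ..
drwxr-xr-x  2 agent agent 4096 Nov 29 18:32 pics
[('MotionError', <class 'rig.MotionError'>), ('finger_overhang', 0.022)] ['__class__', '__delattr__', '__dict__', '__dir__', '__doc__', '__eq__', '__format__', '__ge__', '__getattribute__', '__getstate__', '__gt__', '__hash__', '__init__', '__init_subclass__', '__le__', '__lt__', '__module__', '__ne__', '__new__', '__reduce__', '__reduce_ex__', '__repr__', '__setattr__', '__sizeof__', '__str__', '__subclasshook__', '__weakref__', 'sign_off'] ['__class__', '__delattr__', '__dict__', '__dir__', '__doc__', '__eq__', '__format__', '__ge__', '__getattribute__', '__getstate__', '__gt__', '__hash__', '__init__', '__init_subclass__', '__le__', '__lt__', '__module__', '__ne__', '__new__', '__reduce__', '__reduce_ex__', '__repr__', '__setattr__', '__sizeof__', '__str__', '__subclasshook__', '__weakref__', 'camera_info', 'get_image']
{'clock': 0.0, 'qpos': array([-1.46000628e+00,  2.76608334e-01,  1.50612192e+00,  1.27033860e-05,
        1.360676
[... 256 characters left out ...]
position': array([ 0.13203528, -0.55914931,  0.25243652]), 'ee_rot': array([-9.06817170e-04,  9.93291014e-01,  1.15637966e-01,  1.08434625e-05]), 'contact_force': array([ 0.04140917, -0.12386138,  0.25867252]), 'moment': array([-0.00650381, -0.06196615,  0.02146613]), 'gripper_force': 0.0, 'width': 0.08545208642053138}
top {'fx': 453.8951, 'fy': 453.8951, 'cx': 280.8668, 'cy': 206.8187, 'R': [[0.0117, -0.9998, 0.016], [-0.9984, -0.0126, -0.0552], [0.0554, -0.0153, -0.9983]], 't': [-0.029, 0.623, 1.1833]}
side {'fx': 485.1242, 'fy': 485.1242, 'cx': 270.7443, 'cy': 214.9098, 'R': [[-0.9028, -0.4301, 0.008], [-0.2198, 0.4451, -0.8681], [0.3697, -0.7854, -0.4964]], 't': [0.5953, 0.2422, 1.1429]}
```

View pics/top0.png

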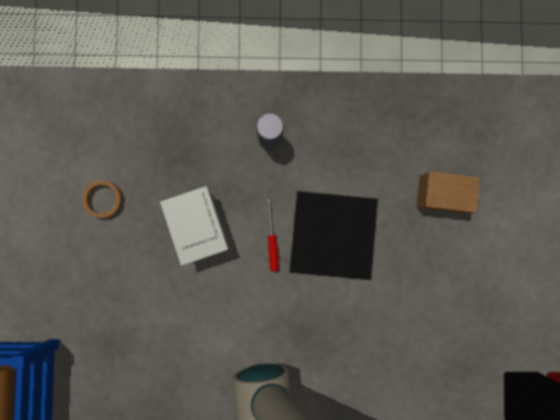

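View pics/side0.png

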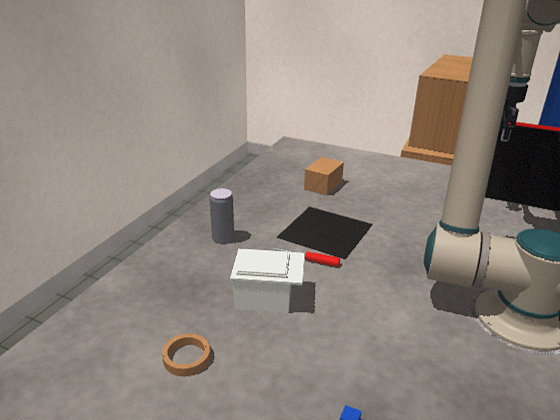

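```bash
cat > h.py <<'E'
import numpy as np, cv2, json
from rig import get_state, eyes, order
def cloud(n, im=None, d=None):
    if im is None: im,d=eyes.get_image(n)
    c=eyes.camera_info(n); R=np.array(c["R"]); t=np.array(c["t"])
    v,u=np.mgrid[:420,:560]
    P=np.stack([(u-c["cx"])/c["fx"]*d,(v-c["cy"])/c["fy"]*d,d],-1)
    return im,(P-t)@R      # R^T (P-t)
def yaw(s):                # world yaw of tool x (tool down)
    w,x,y,z=s["ee_rot"]; return np.arctan2(2*(x*y+w*z),1-2*(y*y+z*z))
def rel(s,target,yaw_t=None):  # target world pos (+ tool-x yaw) -> row units
    w,x,y,z=s["ee_rot"]; p=yaw(s)
    D=np.array(target)-s["position"]
    r=[D[0]*np.cos(p)+D[1]*np.sin(p), D[0]*np.sin(p)-D[1]*np.cos(p), -D[2]]
    q=0 if yaw_t is None else -np.degrees((yaw_t-p+np.pi)%(2*np.pi)-np.pi)/6
    return np.round(np.r_[np.array(r)/.025,q],2)
def rect(pts):             # min-area rectangle of xy points, mm
    (c,(a,b),g)=cv2.minAreaRect((pts[:,:2]*1000).astype(np.float32)); return np.round(c,1),round(a,1),round(b,1),round(g,2)
E
python3 - <<'E'
from h import *
for n in ("top","side"):
    z=np.load(n+"0.npz"); im,P=cloud(n,z["im"],z["d"])
    ok=z["d"]>0
    hsv=cv2.cvtColor(im,cv2.COLOR_RGB2HSV)
    for nm,m in dict(lid=(hsv[...,1]<60)&(P[...,2]>.085)&(P[...,2]<.118),panel=(P[...,2]>.103)&(P[...,2]<.115)).items():
        m=(m&ok&(P[...,0]>.25)&(P[...,0]<.8)&(abs(P[...,1])<.4)).astype(np.uint8)
        k,l,st,_=cv2.connectedComponentsWithStats(m)
        i=1+np.argmax(st[1:,4]); q=P[l==i]; print(n,nm,len(q),rect(q),q[:,2].min(),np.median(q[:,2]),q[:,2].max(),cv2.boxPoints(cv2.minAreaRect((q[:,:2]*1000).astype(np.float32))).round().tolist())
    if n=="top":
        m=ok&(im.max(-1)<40)&(abs(P[...,2])<.02)&(abs(P[...,1])<.35)&(P[...,0]>.3)&(P[...,0]<.8)
        k,l,st,_=cv2.connectedComponentsWithStats(m.astype(np.uint8)); i=1+np.argmax(st[1:,4]); q=P[l==i];print("mat",rect(q),np.median(q[:,2]))
        m=ok&(P[...,2]>.12)&(P[...,2]<.17)&(P[...,0]>.5)&(P[...,0]<.9); print("can",P[m].mean(0))
        m=ok&(hsv[...,1]>180)&(hsv[...,2]>90)&(abs(P[...,1])<.3)&(P[...,0]>.3)&(P[...,2]<.06); print("driver",P[m].min(0),P[m].max(0))
E
```

```text
top lid 3294 (array([572.1, 195.2]), 165.3, 120.6, 19.78) 0.08988986048202167 0.10521898712721073 0.11639118086906043 [[474.0, 224.0], [515.0, 111.0], [670.0, 166.0], [629.0, 280.0]]
top panel 1831 (array([585.4, 200. ]), 123.8, 98.8, 20.11) 0.10300841869072418 0.10801490907706664 0.11455481685186993 [[510.0, 225.0], [544.0, 132.0], [660.0, 175.0], [627.0, 268.0]]
mat (array([ 550.2, -163.1]), 214.7, 214.1, 85.18) 0.003863296515848902
can [0.80526418 0.01063666 0.14779745]
driver [ 0.45721214 -0.01582518  0.0123752 ] [0.5486783  0.01150918 0.03226768]
side lid 2311 (array([573.8, 196.1]), 165.0, 126.6, 19.74) 0.0850375181132927 0.10535439440458486 0.11446449429148607 [[475.0, 228.0], [518.0, 109.0], [673.0, 164.0], [630.0, 284.0]]
side panel 1227 (array([585.3, 202. ]), 116.9, 102.6, 19.82) 0.10305838956075473 0.10945422715764491 0.11446449429148607 [[513.0, 230.0], [548.0, 134.0], [658.0, 174.0], [623.0, 270.0]]
```

```bash
cat >> h.py <<'E'
Y=np.radians(19.8); O=np.array([.5846,.1998])
def lid(x,y): return O+x*np.array([np.cos(Y),np.sin(Y)])+y*np.array([-np.sin(Y),np.cos(Y)])
def goto(x,y,z,ydeg): # lid-frame xy of TCP (mm), z mm, yaw of tool y in deg
    s=get_state(); return rel(s,np.r_[lid(x/1000,y/1000),z/1000],np.radians(ydeg+90))
E
python3 -c "
from h import *
print(goto(-90,-63,200,-10.2),goto(-90,-63,90,-10.2),lid(-.09,-.063))"
```

```text
[ 21.3  -22.48   2.1  -11.09] [ 21.3  -22.48   6.5  -11.09] [0.52126122 0.1100381 ]
```

Call:
drive_tool:
  rows:
    - [21.3,-22.48,2.1,-11.09]
    - [21.3,-22.48,2.1,-11.09]
    - [21.3,-22.48,2.1,-11.09]
    - [21.3,-22.48,2.1,-11.09]
    - [21.3,-22.48,2.1,-11.09]
    - [21.3,-22.48,2.1,-11.09]
    - [21.3,-22.48,2.1,-11.09]
    - [21.3,-22.48,2.1,-11.09]
  grip: 85.4

```text
clock: 0.77
position: [0.2995, -0.2701, 0.2304]
ee_rot: [-0.0, 0.815, 0.58, 0.0]
contact_force: [1.8, -0.4, 0.4]
width: 0.0855
gripper_force: 0.0
```

```bash
python3 -c "
from h import *
s=get_state();print(s['clock'],s['position'],s['qpos'],goto(-90,-63,200,-10.2))"
```

```text
0.7667 [ 0.29954667 -0.27009129  0.23042093] [-9.06788032e-01  2.92278878e-02  1.87081529e+00  1.54424217e-04
  1.24168207e+00 -5.73187314e-01] [17.27  3.4   1.22 -1.49]
```

Call:
drive_tool:
  rows:
    - [17.27,3.4,1.22,-1.49]
    - [17.27,3.4,1.22,-1.49]
    - [17.27,3.4,1.22,-1.49]
    - [17.27,3.4,1.22,-1.49]
    - [17.27,3.4,1.22,-1.49]
    - [17.27,3.4,1.22,-1.49]
    - [17.27,3.4,1.22,-1.49]
    - [17.27,3.4,1.22,-1.49]

```text
clock: 1.43
position: [0.4687, 0.0164, 0.2074]
ee_rot: [0.0, 0.769, 0.64, -0.0]
contact_force: [0.3, -0.8, 0.0]
width: 0.0853
gripper_force: 0.0
```

```bash
python3 -c "
from h import *
s=get_state();print(s['clock'],s['position'],np.degrees(yaw(s)),goto(-90,-63,90,-10.2))"
```

```text
1.4333 [0.46865317 0.01635614 0.20737157] 79.54806480716586 [ 4.07  1.39  4.69 -0.04]
```

Call:
drive_tool:
  rows:
    - [2.0,0.7,0,-0.04]
    - [4.07,1.39,0.5,-0.04]
    - [4.07,1.39,1.5,-0.04]
    - [4.07,1.39,3.0,-0.04]
    - [4.07,1.39,4.5,-0.04]
    - [4.07,1.39,4.69,-0.04]
    - [4.07,1.39,4.69,-0.04]
    - [4.07,1.39,4.69,-0.04]

```text
clock: 2.1
position: [0.5217, 0.1077, 0.0913]
ee_rot: [0.0, 0.768, 0.641, 0.0]
contact_force: [-0.0, -0.6, -0.0]
width: 0.0858
gripper_force: 0.0
```

Run:
```python
from h import *
s=get_state();print(s['clock'],s['position'],np.degrees(yaw(s)),s['contact_force'],goto(-68,-63,88,-10.2))
a,_=eyes.get_image("side"); b,_=eyes.get_image("wrist")
cv2.imwrite("pics/a1.png",np.hstack([cv2.resize(a[200:340,180:380],None,fx=2,fy=2)[:,:,::-1],cv2.resize(b,(373,280))[:,:,::-1]]))
```

```text
2.1 [0.52172482 0.10773397 0.09128036] 79.73450169150543 [-0.00595738 -0.63952561 -0.00510855] [ 0.53  0.73  0.13 -0.01]
```

View pics/a1.png

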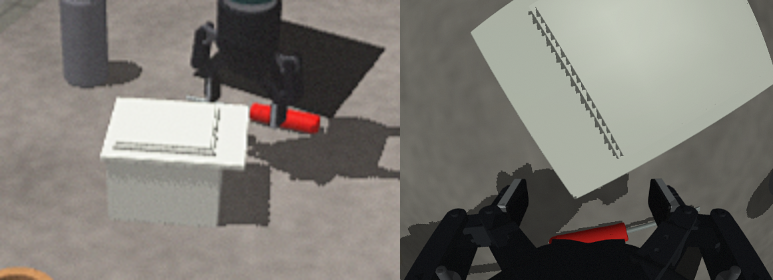

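Call:
drive_tool:
  rows:
    - [0.2,0.3,0.13,0]
    - [0.4,0.55,0.13,0]
    - [0.53,0.73,0.13,0]
    - [0.55,0.77,0.13,0]
    - [0.57,0.8,0.13,0]
    - [0.59,0.83,0.13,0]
    - [0.6,0.85,0.13,0]
    - [0.6,0.85,0.13,0]

```text
clock: 2.87
position: [0.5444, 0.1189, 0.0871]
ee_rot: [-0.0, 0.767, 0.641, -0.0]
contact_force: [-0.2, -0.4, 0.1]
width: 0.0853
gripper_force: 0.0
```

```bash
cat > st.py <<'E'
from h import *
s=get_state();p=s['position'];c,n=np.cos(Y),np.sin(Y);d=p[:2]-O;F=s['contact_force']
print(s['clock'],'lidframe',(np.array([d[0]*c+d[1]*n,-d[0]*n+d[1]*c,p[2]])*1000).round(1),'yawy',round(np.degrees(yaw(s))-90,1),'F',np.round([F[0]*c+F[1]*n,-F[0]*n+F[1]*c,F[2]],1),'M',s['moment'].round(2),s['width'],s['gripper_force'])
E
python3 st.py
```

```text
2.8667 lidframe [-65.2 -62.5  87.1] yawy -10.2 F [-0.3 -0.3  0.1] M [ 0.03  0.04 -0.  ] 0.08530733914252335 0.0
```

Call:
drive_tool:
  rows:
    - [0.02,0.03,0,0]
    - [0.04,0.07,0,0]
    - [0.06,0.1,0,0]
    - [0.07,0.12,0,0]
    - [0.08,0.14,0,0]
    - [0.09,0.155,0,0]
    - [0.1,0.17,0,0]
    - [0.1,0.17,0,0]

```text
clock: 3.53
position: [0.5476, 0.1201, 0.0868]
ee_rot: [-0.001, 0.767, 0.641, -0.002]
contact_force: [-4.8, -2.0, 2.3]
width: 0.0854
gripper_force: 2.6
```

```bash
python3 st.py
```

```text
3.5333 lidframe [-61.8 -62.5  86.8] yawy -10.2 F [-5.2 -0.2  2.3] M [-0.33  0.76  0.14] 0.08544529581661459 2.6077401638031006
```

Call:
drive_tool:
  rows:
    - [0.02,0.035,0,0]
    - [0.02,0.04,-0.08,0]
    - [0.02,0.04,-0.2,0]
    - [0.03,0.05,-0.35,0]
    - [0.03,0.055,-0.5,0]
    - [0.04,0.07,-0.65,0]
    - [0.045,0.08,-0.8,0]
    - [0.045,0.08,-0.8,0]

```text
clock: 4.2
position: [0.5494, 0.121, 0.107]
ee_rot: [-0.001, 0.767, 0.641, -0.002]
contact_force: [-4.9, -2.5, -0.8]
width: 0.0854
gripper_force: 2.8
```

```bash
python3 st.py
python3 - <<'E'
from h import *
a,_=eyes.get_image("side"); cv2.imwrite("pics/a2.png",cv2.resize(a[160:360,150:400],None,fx=2,fy=2)[:,:,::-1])
E
```

```text
4.2 lidframe [-59.8 -62.2 107. ] yawy -10.2 F [-5.5 -0.7 -0.8] M [-0.29  0.77  0.17] 0.08538899088357112 2.7614992659073323
```

View pics/a2.png

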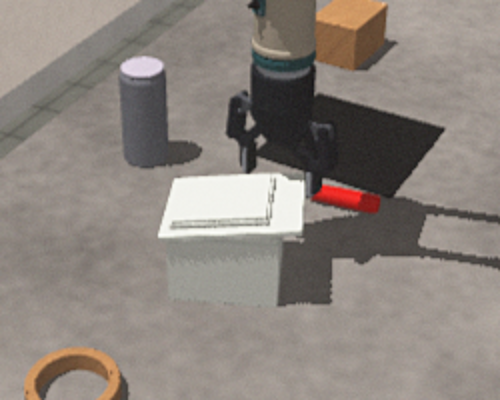

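```bash
cat >> h.py <<'E'
def plane(n="side", zmin=.095):
    im,P=cloud(n); c,s=np.cos(Y),np.sin(Y); D=P[...,:2]-O
    lx=D@[c,s]; ly=D@[-s,c]; z=P[...,2]
    m=(im.min(-1)>120)&(z>zmin)&(z<.35)&(lx>-.13)&(lx<.13)&(abs(ly)<.075)
    q=np.c_[lx,ly,z][m]*1000
    for _ in range(4):
        A=np.c_[q[:,:2],np.ones(len(q))]; k=np.linalg.lstsq(A,q[:,2],rcond=None)[0]; r=q[:,2]-A@k; q=q[abs(r)<max(6,1.5*r.std())]
    print(n,"pts",len(q),"tilt x %.1f y %.1f deg"%(-np.degrees(np.arctan(k[0])),np.degrees(np.arctan(k[1]))),"x",np.percentile(q[:,0],[1,99]).round(),"y",np.percentile(q[:,1],[1,99]).round(),"z",np.percentile(q[:,2],[1,99]).round(),"res",r.std().round(1))
E
python3 -c "
from h import *
plane('side');plane('top')"
```

```text
Traceback (most recent call last):
  File "h.py", line 27, in plane
    q=np.c_[lx,ly,z][m]*1000
      ~~~~~~~~~~~~~~^^^
IndexError: boolean index did not match indexed array along axis 1; size of axis is 1680 but size of corresponding boolean axis is 560
```

```bash
sed -i 's/np.c_\[lx,ly,z\]\[m\]/np.stack([lx,ly,z],-1)[m]/' h.py
python3 -c "
from h import *
plane('side');plane('top')"
```

```text
side pts 1666 tilt x 3.3 y -3.8 deg x [-89.  60.] y [-46.  62.] z [105. 124.] res 3.1
top pts 753 tilt x 15.3 y 1.8 deg x [11. 71.] y [-57.  52.] z [ 98. 116.] res 2.9
```

Call:
drive_tool:
  rows:
    - [0.01,0.02,-0.2,0]
    - [0.03,0.05,-0.4,0]
    - [0.06,0.1,-0.6,0]
    - [0.08,0.14,-0.8,0]
    - [0.11,0.19,-1.0,0]
    - [0.14,0.24,-1.2,0]
    - [0.17,0.3,-1.4,0]
    - [0.17,0.3,-1.4,0]

```text
clock: 5.07
position: [0.5591, 0.1241, 0.1436]
ee_rot: [-0.0, 0.767, 0.641, -0.0]
contact_force: [-5.3, -2.0, 1.8]
width: 0.0852
gripper_force: 3.0
```

```bash
python3 st.py
python3 - <<'E'
from h import *
plane('side');plane('top')
a,_=eyes.get_image("side"); cv2.imwrite("pics/a3.png",cv2.resize(a[160:360,150:400],None,fx=2,fy=2)[:,:,::-1])
E
```

```text
5.0667 lidframe [-49.6 -62.6 143.6] yawy -10.2 F [-5.6 -0.   1.8] M [-0.3   0.93  0.16] 0.08522474495851841 2.9722782829776406
side pts 1534 tilt x 17.7 y -4.9 deg x [-79.  64.] y [-45.  61.] z [108. 156.] res 3.5
top pts 465 tilt x 16.9 y 0.9 deg x [-80.  64.] y [-51.  55.] z [106. 154.] res 2.4
```

View pics/a3.png

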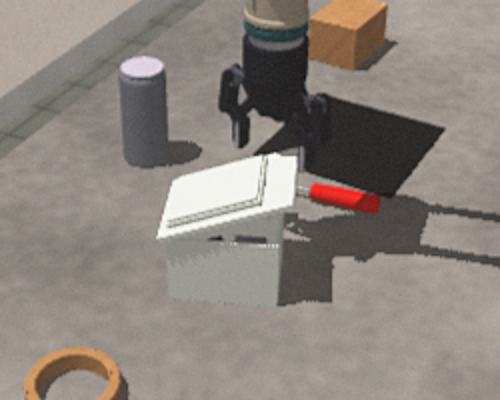

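Call:
drive_tool:
  rows:
    - [0.03,0.05,-0.2,0]
    - [0.07,0.12,-0.4,0]
    - [0.11,0.19,-0.6,0]
    - [0.15,0.26,-0.8,0]
    - [0.2,0.34,-1.0,0]
    - [0.25,0.42,-1.2,0]
    - [0.3,0.52,-1.4,0]
    - [0.3,0.52,-1.4,0]

```text
clock: 5.88
position: [0.5756, 0.1297, 0.1787]
ee_rot: [0.001, 0.767, 0.641, 0.002]
contact_force: [-0.1, 0.4, -0.0]
width: 0.0853
gripper_force: 0.5
```

```bash
python3 st.py
python3 - <<'E'
from h import *
plane('side');plane('top')
E
```

```text
5.8833 lidframe [-32.2 -62.9 178.7] yawy -10.2 F [-0.   0.4 -0. ] M [0.01 0.14 0.06] 0.08527987329580715 0.5273068242240697
side pts 1287 tilt x 30.5 y -4.8 deg x [-61.  69.] y [-47.  61.] z [110. 188.] res 3.3
top pts 151 tilt x 26.8 y 11.5 deg x [-63.  71.] y [-59.  58.] z [ 96. 187.] res 3.4
```

Call:
drive_tool:
  rows:
    - [0.06,0.1,-0.08,0]
    - [0.12,0.2,-0.2,0]
    - [0.18,0.31,-0.35,0]
    - [0.25,0.43,-0.5,0]
    - [0.33,0.57,-0.65,0]
    - [0.41,0.71,-0.8,0]
    - [0.49,0.85,-0.92,0]
    - [0.49,0.85,-0.92,0]

```text
clock: 6.65
position: [0.599, 0.1382, 0.2012]
ee_rot: [0.001, 0.767, 0.641, 0.002]
contact_force: [-0.9, -0.6, 0.5]
width: 0.0853
gripper_force: 0.7
```

```bash
python3 st.py
python3 - <<'E'
from h import *
plane('side')
a,_=eyes.get_image("side");b,_=eyes.get_image("wrist"); cv2.imwrite("pics/a4.png",np.hstack([cv2.resize(a[160:340,180:380],None,fx=2,fy=2)[:,:,::-1],cv2.resize(b,(373,280))[:,:,::-1].copy() if 0 else cv2.resize(b,(400,360))[:,:,::-1]]))
E
```

```text
6.65 lidframe [ -7.4 -62.8 201.2] yawy -10.2 F [-1.  -0.2  0.5] M [-0.01  0.29  0.07] 0.0852525511286802 0.7299824897199869
side pts 975 tilt x 44.0 y -6.0 deg x [-37.  73.] y [-45.  62.] z [109. 214.] res 4.4
```

View pics/a4.png

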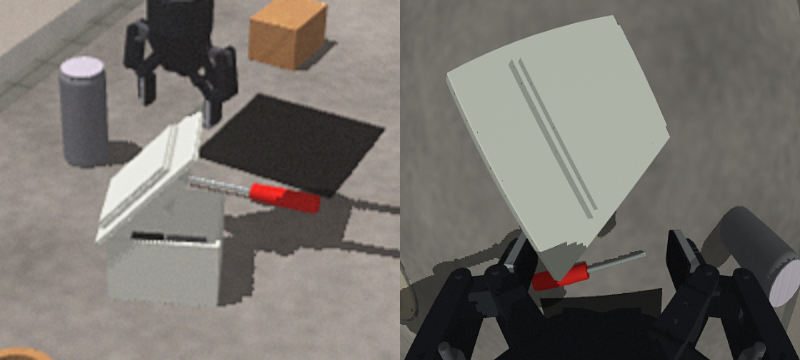

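Call:
drive_tool:
  rows:
    - [0.08,0.14,-0.13,0]
    - [0.16,0.28,-0.26,0]
    - [0.25,0.43,-0.39,0]
    - [0.34,0.59,-0.52,0]
    - [0.43,0.75,-0.64,0]
    - [0.53,0.92,-0.76,0]
    - [0.62,1.08,-0.86,0]
    - [0.62,1.08,-0.86,0]

```text
clock: 7.47
position: [0.6276, 0.1484, 0.2223]
ee_rot: [0.001, 0.767, 0.641, 0.001]
contact_force: [-0.1, -0.1, -0.7]
width: 0.0853
gripper_force: 0.2
```

```bash
python3 st.py
python3 - <<'E'
from h import *
plane('side')
s=get_state();c,n=np.cos(Y),np.sin(Y);d=s['position'][:2]-O;x=(d[0]*c+d[1]*n)*1000;y=(-d[0]*n+d[1]*c)*1000;z=s['position'][2]*1000
cx=x-31.5;cy=y+30.9;rows=[]
for f,sl in [(25,2),(20,4),(15,7),(10,10),(5,13),(0,16),(0,18),(0,18)]:
    a=np.radians(f); rows.append(goto(cx+.5+42.7*np.cos(a)-11*np.sin(a),cy+sl-42.7*np.sin(a)-11*np.cos(a),z,19.8-f).tolist())
print(rows)
E
```

```text
7.4667 lidframe [ 23.  -62.9 222.3] yawy -10.2 F [-0.1 -0.1 -0.7] M [ 0.05  0.05 -0.03] 0.0852591152673988 0.20311008644057438
side pts 826 tilt x 57.0 y -10.5 deg x [-6. 77.] y [-46.  62.] z [104. 233.] res 8.3
[[0.23, 0.01, -0.0, -0.84], [0.45, -0.01, -0.0, -1.67], [0.71, -0.07, -0.0, -2.51], [0.97, -0.14, -0.0, -3.34], [1.22, -0.22, -0.0, -4.17], [1.48, -0.31, -0.0, -5.01], [1.55, -0.35, -0.0, -5.01], [1.55, -0.35, -0.0, -5.01]]
```

Call:
drive_tool:
  rows:
    - [0.23,0.01,0,-0.84]
    - [0.45,-0.01,0,-1.67]
    - [0.71,-0.07,0,-2.51]
    - [0.97,-0.14,0,-3.34]
    - [1.22,-0.22,0,-4.17]
    - [1.48,-0.31,0,-5.0]
    - [1.55,-0.35,0,-5.0]
    - [1.55,-0.35,0,-5.0]

```text
clock: 8.18
position: [0.6239, 0.1881, 0.2215]
ee_rot: [-0.0, 0.576, 0.818, -0.0]
contact_force: [-0.1, 0.2, -0.4]
width: 0.0853
gripper_force: 0.2
```

```bash
python3 st.py
python3 - <<'E'
from h import *
plane('side')
a,_=eyes.get_image("side");b,_=eyes.get_image("wrist"); cv2.imwrite("pics/a5.png",np.hstack([cv2.resize(a[140:320,180:380],None,fx=2,fy=2)[:,:,::-1],cv2.resize(b,(400,360))[:,:,::-1]]))
E
```

```text
8.1833 lidframe [ 33.  -24.4 221.5] yawy 19.7 F [-0.   0.2 -0.4] M [-0.04  0.07 -0.01] 0.08527126559925469 0.1895923912525177
side pts 776 tilt x 57.1 y -12.4 deg x [-7. 77.] y [-43.  63.] z [102. 232.] res 9.2
```

View pics/a5.png

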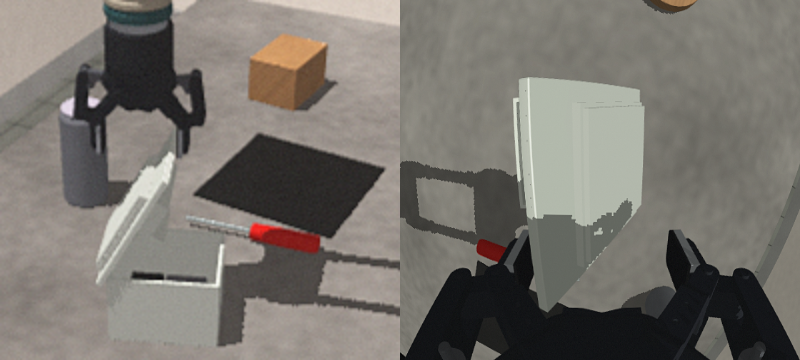

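Call:
drive_tool:
  rows:
    - [0,0.04,-0.1,0]
    - [0,0.1,-0.2,0]
    - [0,0.16,-0.32,0]
    - [0,0.22,-0.44,0]
    - [0,0.28,-0.54,0]
    - [0,0.36,-0.64,0]
    - [0,0.36,-0.64,0]
    - [0,0.36,-0.64,0]
  grip: 42
  newtons: 25

```text
clock: 9.0
position: [0.633, 0.1908, 0.2378]
ee_rot: [0.0, 0.575, 0.818, 0.0]
contact_force: [-0.5, -0.5, 0.3]
width: 0.042
gripper_force: 0.1
```

Call:
drive_tool:
  rows:
    - [0,0.05,0,0]
    - [0,0.1,0,0]
    - [0,0.15,0,0]
    - [0,0.2,0,0]
    - [0,0.2,0,0]
    - [0,0.2,0,0]
    - [0,0.2,0,0]
    - [0,0.2,0,0]
  grip: 0

```text
clock: 9.67
position: [0.6384, 0.1928, 0.2379]
ee_rot: [0.001, 0.575, 0.818, 0.001]
contact_force: [5.4, 2.2, -1.5]
width: 0.0096
gripper_force: 30.4
```

```bash
python3 st.py
python3 - <<'E'
from h import *
a,_=eyes.get_image("side");b,_=eyes.get_image("wrist"); cv2.imwrite("pics/a6.png",np.hstack([cv2.resize(a[140:320,180:380],None,fx=2,fy=2)[:,:,::-1],cv2.resize(b,(400,360))[:,:,::-1]]))
E
```

```text
9.6667 lidframe [ 48.2 -24.8 237.9] yawy 19.8 F [ 5.8  0.3 -1.5] M [ 0.53 -1.3  -0.02] 0.009623464465267335 30.416766616981477
```

View pics/a6.png

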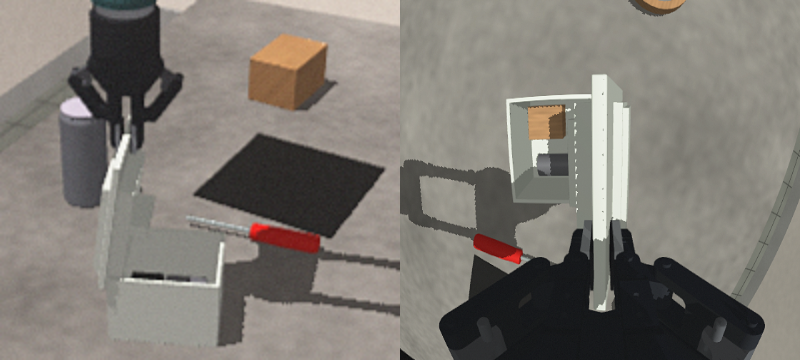

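Call:
drive_tool:
  rows:
    - [0,0,0,0]
    - [0,0,0,0]
    - [0,0,-0.3,0]
    - [0,0,-0.8,0]
    - [0,0,-1.6,0]
    - [0,0,-2.6,0]
    - [0,0,-3.6,0]
    - [0,0,-4.0,0]
  newtons: 60

```text
clock: 10.43
position: [0.6362, 0.1918, 0.3403]
ee_rot: [-0.0, 0.575, 0.818, -0.001]
contact_force: [0.1, -0.2, -0.7]
width: 0.0066
gripper_force: 63.1
```

```bash
python3 st.py
python3 - <<'E'
from h import *
im,P=cloud("top");
c,s=np.cos(Y),np.sin(Y); D=P[...,:2]-O; lx=D@[c,s]; ly=D@[-s,c]; z=P[...,2]
m=(im.min(-1)>110)&(abs(z-.09)<.008)&(abs(lx)<.1)&(abs(ly)<.08); q=P[m]; print("rim",len(q),rect(q))
im,P=cloud("side");m=(im.min(-1)>100)&(P[...,2]>.13)&(P[...,0]>.4)&(P[...,0]<.8)&(abs(P[...,1]-.2)<.15);q=P[m];print(len(q),q.min(0),q.max(0),np.percentile(q,[2,50,98],axis=0).round(3))
cv2.imwrite("pics/a7.png",im[:,:,::-1])
E
```

```text
10.4333 lidframe [ 45.9 -25.  340.3] yawy 19.8 F [ 0.1 -0.3 -0.7] M [-0.04 -0.02  0.03] 0.006573843963495488 63.13464045524597
rim 161 (array([582.5, 199.7]), 129.2, 109.4, 19.3)
2462 [0.40026481 0.15974237 0.18122913] [0.69755544 0.27635519 0.68509043] [[0.423 0.167 0.197]
 [0.609 0.227 0.309]
 [0.664 0.274 0.681]]
```

View pics/a7.png

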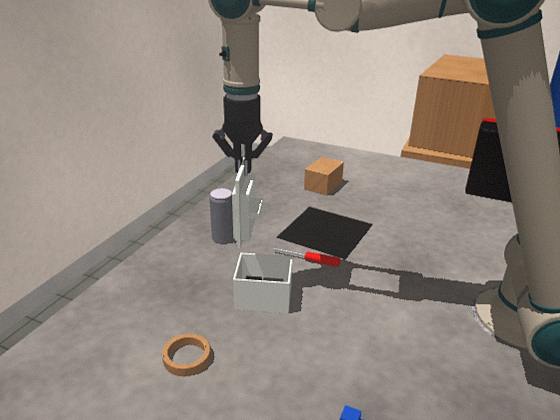

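```bash
python3 -c "
from h import *
s=get_state();print(rel(s,[.488,-.183,.33],np.radians(85)))"
```

```text
[-12.11 -10.67   0.37   4.13]
```

Call:
drive_tool:
  rows:
    - [-0.6,-0.5,0,0.3]
    - [-1.8,-1.5,0,0.8]
    - [-3.0,-2.6,0,1.3]
    - [-4.2,-3.7,0,1.8]
    - [-5.4,-4.8,0.1,2.3]
    - [-6.6,-5.9,0.2,2.8]
    - [-7.8,-7.0,0.3,3.3]
    - [-9.0,-8.0,0.37,3.6]
  newtons: 80

```text
clock: 11.2
position: [0.5218, -0.088, 0.3257]
ee_rot: [-0.003, 0.719, 0.695, -0.002]
contact_force: [1.6, -0.9, -1.9]
width: 0.007
gripper_force: 82.3
```

```bash
python3 -c "
from h import *
s=get_state();print(rel(s,[.488,-.183,.33],np.radians(85)))"
```

```text
[-3.84 -1.22 -0.17  0.51]
```

Call:
drive_tool:
  rows:
    - [-1.0,-0.4,0,0.3]
    - [-2.0,-0.7,0,0.51]
    - [-3.0,-1.0,0,0.51]
    - [-3.84,-1.22,0.5,0.51]
    - [-3.84,-1.22,1.5,0.51]
    - [-3.84,-1.22,2.6,0.51]
    - [-3.84,-1.22,3.6,0.51]
    - [-3.84,-1.22,3.6,0.51]

```text
clock: 11.87
position: [0.4863, -0.1796, 0.2313]
ee_rot: [-0.008, 0.737, 0.676, -0.003]
contact_force: [-0.9, 1.2, -2.9]
width: 0.0066
gripper_force: 82.2
```

```bash
cat > hang.py <<'E'
from h import *
s=get_state();print(s['clock'],s['position'],np.degrees(yaw(s)),s['contact_force'])
p=yaw(s)
for n in("side","top"):
    im,P=cloud(n);D=P-s['position'];tx=D@[np.cos(p),np.sin(p),0];ty=D@[np.sin(p),-np.cos(p),0]
    m=(im.min(-1)>90)&(abs(tx)<.13)&(abs(ty)<.08)&(D[...,2]<.02)&(P[...,2]>.012)
    q=np.stack([tx,ty,D[...,2]],-1)[m]*1000
    print(n,len(q),np.percentile(q,[1,10,50,90,99],axis=0).round().tolist())
E
python3 hang.py; python3 -c "
from h import *
s=get_state();print(rel(s,[.488,-.183,.18],np.radians(85)))"
```

```text
11.8667 [ 0.48627934 -0.17958169  0.23126149] 85.06332097893593 [-0.92432061  1.17300158 -2.938704  ]
side 1244 [[-21.0, -41.0, -151.0], [-11.0, -24.0, -141.0], [60.0, -7.0, -78.0], [85.0, 2.0, -10.0], [89.0, 15.0, 8.0]]
top 654 [[-1.0, -40.0, -83.0], [14.0, -36.0, -80.0], [41.0, -8.0, -30.0], [69.0, 12.0, 8.0], [82.0, 15.0, 11.0]]
[-0.08 -0.08  2.26  0.02]
```

Call:
drive_tool:
  rows:
    - [0,0,0.7,0]
    - [0,0,1.4,0]
    - [0,0,2.1,0]
    - [0,0,2.5,0]
    - [0,0,2.65,0]
    - [0,0,2.75,0]
    - [0,0,2.85,0]
    - [0,0,2.85,0]
  newtons: 60

```text
clock: 12.63
position: [0.4922, -0.1821, 0.1678]
ee_rot: [0.001, 0.737, 0.676, 0.0]
contact_force: [-0.0, -0.1, -2.5]
width: 0.0067
gripper_force: 82.3
```

```bash
python3 hang.py
```

```text
12.6333 [ 0.49222667 -0.18209916  0.16781823] 85.10645316162 [-0.00889339 -0.10705955 -2.49843227]
side 1156 [[-21.0, -39.0, -148.0], [-10.0, -24.0, -140.0], [59.0, -6.0, -78.0], [83.0, 4.0, -10.0], [88.0, 16.0, 7.0]]
top 562 [[3.0, -41.0, -87.0], [17.0, -36.0, -84.0], [42.0, -9.0, -33.0], [69.0, 10.0, 5.0], [84.0, 14.0, 7.0]]
```

Call:
drive_tool:
  rows:
    - [0,0,0.06,0]
    - [0,0,0.12,0]
    - [0,0,0.18,0]
    - [0,0,0.24,0]
    - [0,0,0.3,0]
    - [0,0,0.36,0]
    - [0,0,0.4,0]
    - [0,0,0.4,0]
  grip: 0
  newtons: 25

```text
clock: 13.4
position: [0.4936, -0.1825, 0.1639]
ee_rot: [0.003, 0.737, 0.676, 0.001]
contact_force: [-5.1, 4.7, 34.7]
width: 0.0066
gripper_force: 88.0
```

```bash
python3 st.py
```

```text
13.4 lidframe [-215.1 -328.9  163.9] yawy -4.9 F [-3.2  6.1 34.7] M [0.88 1.68 0.01] 0.006596237336834023 88.01669597625732
```

Call:
drive_tool:
  rows:
    - [0,0,-0.1,0]
    - [0,0,-0.2,0]
    - [0,0,-0.22,0]
    - [0,0,-0.22,0]
    - [0,0,-0.22,0]
    - [0,0,-0.22,0]
    - [0,0,-0.22,0]
    - [0,0,-0.22,0]

```text
clock: 14.07
position: [0.4926, -0.1824, 0.164]
ee_rot: [0.001, 0.737, 0.676, 0.0]
contact_force: [-1.7, -0.6, 9.1]
width: 0.0059
gripper_force: 84.1
```

Call:
drive_tool:
  rows:
    - [0,0,0,0]
    - [0,0,0,0]
    - [0,0,0,0]
    - [0,0,0,0]
    - [0,0,0,0]
    - [0,0,0,0]
    - [0,0,0,0]
    - [0,0,0,0]
  grip: 36

```text
clock: 14.73
position: [0.4918, -0.1819, 0.1626]
ee_rot: [-0.0, 0.737, 0.676, -0.0]
contact_force: [0.5, -0.8, 0.0]
width: 0.0361
gripper_force: 0.0
```

```bash
python3 hang.py
```

```text
14.7333 [ 0.49180061 -0.18189849  0.16260924] 85.09907529033822 [ 0.45968656 -0.81732596  0.04404971]
side 1215 [[-26.0, -38.0, -145.0], [-15.0, -22.0, -137.0], [52.0, -4.0, -71.0], [83.0, 5.0, -3.0], [87.0, 24.0, 9.0]]
top 532 [[5.0, -40.0, -86.0], [18.0, -35.0, -82.0], [42.0, -7.0, -32.0], [69.0, 12.0, 6.0], [83.0, 15.0, 9.0]]
```

Call:
drive_tool:
  rows:
    - [0,0.3,0,0]
    - [0,0.6,0,0]
    - [0,0.9,0.05,0]
    - [0,1.2,0.1,0]
    - [0,1.5,0.15,0]
    - [0,1.8,0.2,0]
    - [0,2.1,0.3,0]
    - [0,2.4,0.4,0]

```text
clock: 15.5
position: [0.5525, -0.1871, 0.1523]
ee_rot: [0.0, 0.737, 0.676, 0.0]
contact_force: [0.9, 0.6, 0.2]
width: 0.036
gripper_force: 0.2
```

```bash
cat > lean.py <<'E'
from h import *
s=get_state();p=s['position'];print(s['clock'],p,s['contact_force'],s['gripper_force'])
M=np.array([.55,-.163]);u=np.array([np.cos(np.radians(-4.9)),np.sin(np.radians(-4.9))]);v=np.array([-u[1],u[0]])
print("tcp along/across mat",((p[:2]-M)@u*1000).round(1),((p[:2]-M)@v*1000).round(1))
for n in("side","top"):
    im,P=cloud(n);D=P[...,:2]-M;a=D@u;b=D@v
    m=(im.min(-1)>80)&(abs(a)<.13)&(abs(b)<.09)&(P[...,2]>.012)&(P[...,2]<.185)
    q=np.stack([a,b,P[...,2]],-1)[m]*1000
    print(n,len(q),np.percentile(q,[1,50,99],axis=0).round().tolist(), "top pts along:",np.median(q[q[:,2]>np.percentile(q[:,2],97)],axis=0).round())
E
python3 lean.py
```

```text
15.5 [ 0.55251064 -0.18708244  0.15233428] [0.86392325 0.64794747 0.17134388] 0.17017221311107278
tcp along/across mat 4.6 -23.8
side 1457 [[-65.0, -49.0, 18.0], [-20.0, 14.0, 91.0], [24.0, 64.0, 156.0]] top pts along: [ 18.  -9. 156.]
top 951 [[-64.0, -16.0, 24.0], [-16.0, 24.0, 110.0], [23.0, 58.0, 156.0]] top pts along: [ 19.  28. 156.]
```

Call:
drive_tool:
  rows:
    - [0,0.0,0.5,0]
    - [0,0.1,0.9,0]
    - [0,0.2,1.1,0]
    - [0,0.4,1.3,0]
    - [0,0.7,1.5,0]
    - [0,1.0,1.75,0]
    - [0,1.3,2.0,0]
    - [0,1.5,2.2,0]
  grip: 85.4

```text
clock: 16.27
position: [0.5903, -0.1905, 0.097]
ee_rot: [0.0, 0.737, 0.676, 0.0]
contact_force: [1.4, 0.4, -0.3]
width: 0.0852
gripper_force: 0.4
```

```bash
python3 lean.py
```

```text
16.2667 [ 0.59033771 -0.19048491  0.09695583] [ 1.44269697  0.35326204 -0.27884344] 0.3846321674063802
tcp along/across mat 42.5 -23.9
side 1579 [[-52.0, -53.0, 13.0], [13.0, 8.0, 67.0], [91.0, 64.0, 114.0]] top pts along: [ 82. -12. 109.]
top 1463 [[-53.0, -38.0, 17.0], [19.0, 28.0, 69.0], [84.0, 60.0, 102.0]] top pts along: [ 81.  27. 102.]
```

Call:
drive_tool:
  rows:
    - [0,0.2,0.05,0]
    - [0,0.4,0.1,0]
    - [0,0.5,0.15,0]
    - [0,0.5,0.1,0]
    - [0,0.5,-0.6,0]
    - [0,0.5,-2.0,0]
    - [0,0.2,-3.5,0]
    - [0,0,-4.5,0]

```text
clock: 17.03
position: [0.5892, -0.1905, 0.2136]
ee_rot: [0.001, 0.737, 0.676, 0.0]
contact_force: [0.1, -0.4, -0.0]
width: 0.0854
gripper_force: 0.0
```

```bash
cat > flat.py <<'E'
from h import *
s=get_state();print(s['clock'],s['position'],s['contact_force'])
im,P=cloud("top");z=P[...,2];D=P[...,:2]-[.55,-.163]
m=(im.min(-1)>80)&(z>.012)&(z<.075)&(abs(D)<.16).all(-1)
k,l,st,_=cv2.connectedComponentsWithStats(m.astype(np.uint8));q=P[l==1+np.argmax(st[1:,4])]
print(len(q),rect(q),np.percentile(q[:,2],[1,20,50,80,99]).round(3))
for lo,hi in((.012,.03),(.031,.047),(.051,.07)):
    r=q[(q[:,2]>lo)&(q[:,2]<hi)]; print(lo,len(r),rect(r),np.median(r[:,2]))
np.savez("flat.npz",im=im,P=P)
E
python3 flat.py
```

```text
17.0333 [ 0.58920393 -0.19050638  0.21359544] [ 0.11919775 -0.43610584 -0.0456638 ]
2360 (array([ 583.1, -159.3]), 109.8, 165.2, 84.05) [0.017 0.02  0.022 0.026 0.062]
0.012 2007 (array([ 583.1, -159.3]), 109.8, 165.2, 84.05) 0.02193000127103804
0.031 192 (array([ 570.7, -161.5]), 92.3, 116.1, 84.97) 0.03907017754321905
0.051 156 (array([ 570.4, -163.8]), 70.6, 14.1, 84.71) 0.059849705144557994
```

```bash
python3 -c "
from h import *
s=get_state();print(rel(s,[.5705,-.1627,.054],np.radians(84.7)))"
```

```text
[ 1.07 -0.89  6.59  0.07]
```

Call:
drive_tool:
  rows:
    - [0.5,-0.5,0.5,0.07]
    - [1.07,-0.89,1.0,0.07]
    - [1.07,-0.89,2.0,0.07]
    - [1.07,-0.89,3.0,0.07]
    - [1.07,-0.89,4.0,0.07]
    - [1.07,-0.89,4.4,0.07]
    - [1.07,-0.89,4.4,0.07]
    - [1.07,-0.89,4.4,0.07]
  grip: 42

```text
clock: 17.75
position: [0.5691, -0.1618, 0.1004]
ee_rot: [-0.0, 0.739, 0.673, -0.0]
contact_force: [0.7, 0.3, 0.8]
width: 0.0419
gripper_force: 0.0
```

```bash
python3 -c "
from h import *
s=get_state();print(s['clock'],s['position'],s['width'],rel(s,[.5705,-.1627,.054],np.radians(84.7)))"
```

```text
17.75 [ 0.56910855 -0.16180072  0.10035928] 0.04188206244830551 [-0.03  0.06  1.85 -0.  ]
```

Descend, then close.

Call:
drive_tool:
  rows:
    - [-0.03,0.06,0.5,0]
    - [-0.03,0.06,1.0,0]
    - [-0.03,0.06,1.4,0]
    - [-0.03,0.06,1.7,0]
    - [-0.03,0.06,1.85,0]
    - [-0.03,0.06,1.85,0]
    - [-0.03,0.06,1.85,0]
    - [-0.03,0.06,1.85,0]

```text
clock: 18.42
position: [0.5709, -0.1628, 0.0546]
ee_rot: [0.001, 0.739, 0.674, 0.0]
contact_force: [1.5, 0.5, -0.1]
width: 0.0421
gripper_force: 0.0
```

Call:
drive_tool:
  rows:
    - [0,0,0,0]
    - [0,0,0,0]
    - [0,0,0,0]
    - [0,0,0,0]
    - [0,0,0,0]
    - [0,0,0,0]
    - [0,0,0,0]
    - [0,0,0,0]
  grip: 0
  newtons: 60

```text
clock: 19.08
position: [0.5709, -0.1627, 0.0546]
ee_rot: [0.001, 0.739, 0.674, 0.0]
contact_force: [-0.9, 0.5, 5.4]
width: 0.0128
gripper_force: 61.2
```

Call:
drive_tool:
  rows:
    - [0,0,-0.2,0]
    - [0,0,-0.6,0]
    - [0,0,-1.4,0]
    - [0,0,-2.4,0]
    - [0,0,-3.6,0]
    - [0,0,-4.8,0]
    - [0,0,-5.6,0]
    - [0,0,-5.6,0]

```text
clock: 19.75
position: [0.5729, -0.1636, 0.1992]
ee_rot: [0.004, 0.739, 0.674, 0.002]
contact_force: [1.0, -0.1, -1.1]
width: 0.013
gripper_force: 60.3
```

```bash
python3 -c "
from h import *
s=get_state();print(s['clock'],s['position'],s['width'],s['contact_force'],rel(s,[.5825,.1997,.22],np.radians(109.5)))"
```

```text
19.75 [ 0.57290578 -0.16355978  0.19921213] 0.012982477393778715 [ 1.00327999 -0.09872161 -1.10337961] [14.5  -0.97 -0.83 -4.14]
```

Call:
drive_tool:
  rows:
    - [0.8,0,-0.2,-0.4]
    - [2.2,-0.1,-0.4,-0.9]
    - [3.6,-0.2,-0.5,-1.4]
    - [5.0,-0.3,-0.5,-1.9]
    - [6.4,-0.4,-0.5,-2.4]
    - [7.8,-0.5,-0.5,-2.9]
    - [9.2,-0.6,-0.5,-3.4]
    - [10.6,-0.7,-0.5,-3.9]

```text
clock: 20.42
position: [0.5763, 0.1045, 0.2048]
ee_rot: [-0.001, 0.586, 0.81, -0.001]
contact_force: [0.1, -0.4, -1.4]
width: 0.0133
gripper_force: 60.2
```

```bash
python3 -c "
from h import *
s=get_state();print(s['clock'],s['position'],rel(s,[.5825,.1997,.20],np.radians(109.5)))"
```

```text
20.4167 [0.57631487 0.10447836 0.20477188] [ 3.54  1.43  0.19 -0.21]
```

Call:
drive_tool:
  rows:
    - [0.9,0.4,0.1,-0.1]
    - [1.8,0.7,0.19,-0.2]
    - [2.7,1.1,0.19,-0.21]
    - [3.3,1.35,0.19,-0.21]
    - [3.54,1.43,0.19,-0.21]
    - [3.54,1.43,0.19,-0.21]
    - [3.54,1.43,0.19,-0.21]
    - [3.54,1.43,0.19,-0.21]

```text
clock: 21.08
position: [0.5838, 0.1969, 0.2011]
ee_rot: [-0.0, 0.579, 0.816, -0.001]
contact_force: [-0.3, 0.0, -2.0]
width: 0.0126
gripper_force: 60.2
```

```bash
cat > over.py <<'E'
from h import *
s=get_state();print(s['clock'],s['position'],np.degrees(yaw(s)),s['contact_force'])
for n in("top","side"):
    im,P=cloud(n);z=P[...,2];D=P[...,:2]-[.5825,.1997];print(n)
    zt=s['position'][2]-.0335   # expected plate underside (facing up)
    for nm,lo,hi in(("plate",zt-.006,zt+.006),("plate8",zt-.013,zt+.006),("skirt",zt+.013,zt+.023)):
        m=(im.min(-1)>80)&(z>lo)&(z<hi)&(abs(D)<.16).all(-1)
        k,l,st,_=cv2.connectedComponentsWithStats(cv2.dilate(m.astype(np.uint8),np.ones((5,5))));
        q=P[(l==1+np.argmax(st[1:,4]))&m]; print(nm,len(q),rect(q),np.median(q[:,2]).round(4))
        if nm=="plate": A=np.c_[q[:,:2],np.ones(len(q))];print("tilt deg",np.degrees(np.linalg.lstsq(A,q[:,2],rcond=None)[0][:2]).round(2))
E
python3 over.py
```

```text
21.0833 [0.58377821 0.19686662 0.20110868] 109.2961627125834 [-0.2845056   0.01975757 -2.00573477]
top
plate 1400 (array([600.6, 186.7]), 164.7, 93.7, 19.03) 0.1678
tilt deg [-0.01 -0.39]
plate8 1407 (array([600.6, 186.7]), 164.7, 93.7, 19.03) 0.1677
skirt 166 (array([593.2, 170. ]), 117.4, 43.3, 16.68) 0.1855
side
plate 1483 (array([597.9, 200.5]), 165.7, 126.8, 18.84) 0.1693
tilt deg [ 0.18 -0.84]
plate8 1490 (array([597.9, 200.5]), 165.7, 126.8, 18.84) 0.1693
skirt 404 (array([585.9, 197.2]), 116.1, 102.3, 19.37) 0.186
```

```bash
python3 -c "
from h import *
s=get_state();print(rel(s,[.5819,.2013,.150],np.radians(109.6)))"
```

```text
[ 0.2  -0.02  2.06 -0.06]
```

Call:
drive_tool:
  rows:
    - [0.2,-0.02,0.4,-0.06]
    - [0.2,-0.02,0.9,-0.06]
    - [0.2,-0.02,1.4,-0.06]
    - [0.2,-0.02,1.8,-0.06]
    - [0.2,-0.02,2.06,-0.06]
    - [0.2,-0.02,2.06,-0.06]
    - [0.2,-0.02,2.06,-0.06]
    - [0.2,-0.02,2.06,-0.06]

```text
clock: 21.85
position: [0.5825, 0.2028, 0.1507]
ee_rot: [0.0, 0.576, 0.818, 0.0]
contact_force: [-0.4, 0.3, -2.1]
width: 0.0131
gripper_force: 60.1
```

```bash
python3 over.py; python3 -c "
from h import *
s=get_state();print(rel(s,[.5819,.2013,.132],np.radians(109.6)))
im,P=cloud('side');m=(im.min(-1)>80)&(P[...,2]>.012)&(P[...,2]<.09)&(abs(P[...,:2]-[.5825,.1997])<.12).all(-1);q=P[m];print('tubwall',rect(q))
cv2.imwrite('pics/b8.png',cv2.resize(im[200:340,180:380],None,fx=4,fy=4)[:,:,::-1])"
```

```text
21.85 [0.58254731 0.20275269 0.15069638] 109.69262066754143 [-0.361412    0.31105463 -2.08757518]
top
plate 1272 (array([599.5, 192.4]), 165.4, 93.2, 19.15) 0.1175
tilt deg [ 0.06 -0.35]
plate8 1274 (array([599.5, 192.4]), 165.4, 93.2, 19.15) 0.1175
skirt 150 (array([592.1, 175.9]), 116.4, 42.5, 18.58) 0.1356
side
plate 1514 (array([596.2, 208.2]), 165.4, 123.2, 19.55) 0.1189
tilt deg [ 0.34 -0.77]
plate8 1523 (array([596.2, 208.2]), 165.4, 123.2, 19.55) 0.1189
skirt 378 (array([584.4, 204.1]), 116.3, 102.8, 20.07) 0.1357
[-0.05 -0.05  0.76  0.02]
tubwall (array([583.9, 202.7]), 130.3, 116.1, 19.72)
```

Call:
drive_tool:
  rows:
    - [-0.04,-0.045,0.0,0.02]
    - [-0.04,-0.045,0.1,0.02]
    - [-0.04,-0.045,0.25,0.02]
    - [-0.04,-0.045,0.4,0.02]
    - [-0.04,-0.045,0.5,0.02]
    - [-0.04,-0.045,0.6,0.02]
    - [-0.04,-0.045,0.7,0.02]
    - [-0.04,-0.045,0.72,0.02]

```text
clock: 22.67
position: [0.5811, 0.2013, 0.1317]
ee_rot: [-0.0, 0.577, 0.817, -0.0]
contact_force: [0.2, 0.6, -1.7]
width: 0.0131
gripper_force: 60.3
```

```bash
python3 over.py | grep -v skirt; python3 -c "
from h import *
s=get_state();print(rel(s,[.5819,.2013,.1315],np.radians(109.6)))"
```

```text
22.6667 [0.58109683 0.20133312 0.13165012] 109.57907845466421 [ 0.20228612  0.60951589 -1.74162287]
top
plate 1192 (array([598.5, 190.2]), 165.4, 90.7, 19.55) 0.0984
tilt deg [-0.15 -0.12]
plate8 1194 (array([598.5, 190.2]), 165.4, 90.7, 19.55) 0.0984
side
plate 1520 (array([594.7, 206.5]), 167.0, 125.6, 18.17) 0.0998
tilt deg [ 0.19 -0.73]
plate8 1584 (array([594.7, 206.5]), 167.0, 125.6, 18.17) 0.0998
[-0.01  0.02  0.02 -0.  ]
```

Call:
drive_tool:
  rows:
    - [0,0,0.02,0]
    - [0,0,0.04,0]
    - [0,0,0.06,0]
    - [0,0,0.08,0]
    - [0,0,0.08,0]
    - [0,0,0.08,0]
    - [0,0,0.08,0]
    - [0,0,0.08,0]

```text
clock: 23.43
position: [0.5815, 0.2014, 0.1316]
ee_rot: [0.0, 0.577, 0.817, 0.0]
contact_force: [-2.3, -0.2, 5.1]
width: 0.0129
gripper_force: 61.3
```

Call:
drive_tool:
  rows:
    - [0,0,0,0]
    - [0,0,0,0]
    - [0,0,0,0]
    - [0,0,0,0]
    - [0,0,0,0]
    - [0,0,0,0]
    - [0,0,0,0]
    - [0,0,0,0]
  grip: 40

```text
clock: 24.1
position: [0.5813, 0.2013, 0.1301]
ee_rot: [0.0, 0.577, 0.817, -0.0]
contact_force: [0.7, 0.8, -0.2]
width: 0.0402
gripper_force: 0.0
```

Call:
drive_tool:
  rows:
    - [0,0,-0.4,0]
    - [0,0,-1.0,0]
    - [0,0,-2.0,0]
    - [0,0,-3.0,0]
    - [0,0,-4.5,0]
    - [0,0,-6.0,0]
    - [0,-1.0,-7.0,0]
    - [0,-2.0,-7.0,0]

```text
clock: 24.77
position: [0.5372, 0.1852, 0.3121]
ee_rot: [0.004, 0.577, 0.817, 0.005]
contact_force: [-0.1, 0.2, 0.9]
width: 0.0398
gripper_force: 0.0
```

Call:
drive_tool:
  rows:
    - [-1,-2,0,0]
    - [-2,-3,0,0]
    - [-3,-4,0,0]
    - [-4,-5,0,0]
    - [-5,-6,0,0]
    - [-5,-6,0,0]
    - [-5,-6,0,0]
    - [-5,-6,0,0]

```text
clock: 25.43
position: [0.4351, 0.0168, 0.3059]
ee_rot: [0.001, 0.577, 0.817, 0.001]
contact_force: [-0.1, -0.3, -1.1]
width: 0.0403
gripper_force: 0.0
```

Run:
```python
from h import *
s=get_state();print(s['clock'],s['position'])
for n in("top","side"):
    im,P=cloud(n);z=P[...,2];D=P[...,:2]-[.5825,.1997];print(n)
    for nm,lo,hi in(("plate",.09,.106),("skirt",.109,.123),("rib",.128,.145),("wall",.012,.085)):
        m=(im.min(-1)>80)&(z>lo)&(z<hi)&(abs(D)<.15).all(-1);q=P[m]
        if len(q)<20: continue
        print(nm,len(q),rect(q),np.median(q[:,2]).round(4))
        if nm=="plate": A=np.c_[q[:,:2],np.ones(len(q))];print("tilt deg",np.degrees(np.linalg.lstsq(A,q[:,2],rcond=None)[0][:2]).round(2))
    if n=="side": cv2.imwrite('pics/b9.png',cv2.resize(im[200:340,180:380],None,fx=4,fy=4)[:,:,::-1])
```

```text
25.4333 [0.43513533 0.01684126 0.30593773]
top
plate 2678 (array([593.9, 204.6]), 165.3, 121.1, 19.46) 0.0983
tilt deg [-0.06 -0.09]
skirt 364 (array([581.9, 200.2]), 116.1, 96.7, 19.47) 0.1158
rib 182 (array([581.6, 200.5]), 14.0, 71.2, 18.94) 0.1363
wall 59 (array([601. , 148.2]), 129.4, 2.2, 19.02) 0.037
side
plate 1689 (array([595. , 206.9]), 165.2, 125.8, 19.93) 0.0997
tilt deg [ 0.25 -0.77]
skirt 493 (array([583.8, 201.2]), 116.3, 101.1, 19.62) 0.1154
rib 132 (array([583.7, 201.3]), 14.1, 74.4, 20.04) 0.1371
wall 1389 (array([577.7, 220.2]), 130.6, 77.0, 19.99) 0.0489
```

View pics/b9.png

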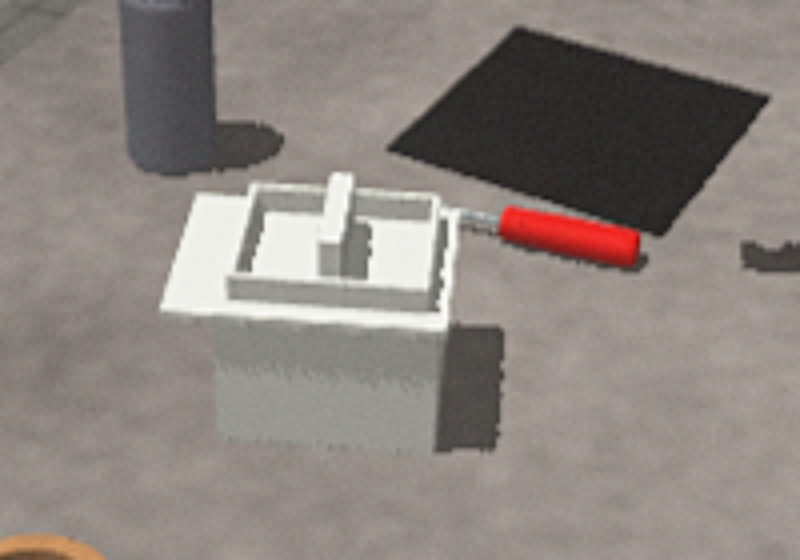

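The picture shows the upturned lid level on the tub, with its rib at about (337,225) and its plate resting on the rim. The measurements agree: the plate is 98.3 mm high, tilted about 0.1°, and centred within 1 mm of the mouth.

```bash
python3 -c "
from rig import order
print(order.sign_off())"
```

```text
the job is handed in; nothing more can be done
None
```

The job is handed in: the lid was tipped up by its lip, laid upside down on the mat and let go, then picked up by its rib and set in the tub's mouth, where the last images show it level, fully seated and released at 25 s (no verdict was returned).

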